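# Top up the spacer pile and weigh it down

## Robot

A 7-joint arm with a two-finger parallel gripper is mounted at the origin on a cart in front of the work surface, level with it; the furniture and walls round the work are solid. World frame = base frame: x ahead of the robot, y to its left, z up, the work surface at z = 0. Lengths are in m, angles in rad, forces in N, time in s.
With the tool pointing down it reaches from about 0.4 to 0.85 m from the base axis. Payload 10.4 kg.
Tool frame: the origin (TCP) lies on the centre line of the jaws, within the pads' length; the fingertips stand 11 mm ahead of it and the grasp point (between the pads) lies 8 mm behind it (tip_reach is the distance from the TCP to the fingertips, in m); z points along the fingers, y is the line along which they close (so a half turn about z gives the same grasp; the last joint's range is limited). The gripper opens to 85 mm and grips with 20 to 120 N. Pads are 22 mm wide; open, the fingers measure 114 mm over their backs; the gripper's body (76 mm by 85 mm) begins 54 mm behind the grasp point. The pads swing forward as they close: fully open they stand 13 mm farther back than shut.
Start: joints at [1.224, 0.332, -0.065, 1.46, 0.022, 1.35, -0.088], TCP at [0.199, -0.593, 0.206] pointing down, gripper open.
Joint ranges: [-2.6, 2.6], [-0.5, 2.12], [-1.47, 1.34], [0.16, 2.42], [-1.27, 4.41], [0.06, 2.06], [-2.6, 2.6]. Speed limits (rad/s): [2.22, 2.22, 2.79, 2.79, 3.14, 3.14, 3.14].

## Interface

Orientations are given as a unit quaternion [x, y, z, w].
In Python, from workcell import get_obs, camera, hand_in, tip_reach gives the robot as it stands. The module is installed in compiled form; this text tells all that it offers.
- The arm moves only by the tool move_arm, never from a script. Its argument "plan" is a list of rows, each an object with "delta_pos": the shift along the tool's x, y, z in a scale on which 1.0 is 0.6 m, a list of three; "turn": the turn, a rotation vector about the tool's x, y, z in shares of 2 pi rad (1.0 is 2 pi rad), a list of three; "fingers": the closure, from 0 (fully open) to 1 (shut). A call has 1 to 12 rows; each row is the pose to reach, as a shift and turn from the pose commanded when the call began, along the tool's axes at that moment; what a row does not reach only later rows make up. A row lasts 1/8 s, in which the tool goes at most 62.5 mm and 10.7 degrees, less where a joint would pass 70% of its speed; a pose out of reach is approached as far as the arm can. No shift or turn number may pass 1 either way. A call with a gripper value outside its range is refused whole. The fingers move at their own pace and stop on an object; "force" is the grip in N (left out, the last holds). Time passes only in rows, so rows that repeat a pose let the fingers close. It gives the time, the measured TCP pose, the force, the opening and the grip force at its end, in the units of the state.
- get_obs(): the state, without advancing time (a new reading comes with each control period).
- camera(name): name is "scene" or "top"; returns a dict with "color" (420x560x3 uint8, red, green, blue), "range_z" (420x560 float32, m along the optical axis (not along the pixel's ray), 0 where there is no reading), "fx", "fy", "cx", "cy" (pixels), "R" (3x3) and "t" (3): a world point X has camera coordinates R X + t. Camera axes: x right, y down, z forward; pixel columns grow to the right and rows downward; lengths in m; the calibration is good to about 2 mm. A picture is of the moment at which its call begins.
- hand_in(): hands the job in; it is judged then, once.
The state is a dict: "clock": time; "joint_pos": joint angles; "joint_velocities": joint speeds; "tau": joint torques, N m; "position": TCP position; "ee_rot": TCP orientation; "ft_force": force on the tool from outside, world axes, zero at the start; "torque": the same for the moment, N m; "grip_width": opening from 0.0 (shut) to 1.0 (fully open); "grasp_force": force on a finger pad.
Only numpy, scipy, OpenCV 4.12 (cv2) and the standard library are available. Lean on these libraries where they do the work, as an engineer would, in place of code of your own. Each camera call takes 0.05 s, during which the arm holds its last target. There are 200 camera calls.

## Task

Lay the loose aluminium spacer plate squarely on top of the pile in the magazine, its yellow end over the pile's yellow end: you are not told how high the pile is, so lower the plate gently until you feel it resting before you let go. Then set the hold-down weight with the red handle lengthwise on the middle of that plate, again lowering it gently until it rests before you let go, and leave the carton and the grey clip alone.

Things in the scene. Friction and masses are not known exactly. Their poses are not given: they have to be found in the camera images.
- plate: loose aluminium spacer plate, 140 (x) x 54 (y) x 12 mm thick (z), about 0.24 kg, lying flat on the table; its +x end is painted yellow over 18 mm. Origin: centre of its underside. Take it across its 54 mm width at the middle
- plate_yellow (a point): point on the plate's top at the middle of its yellow end, 61 mm from its centre along +x
- magazine: fixed magazine: grey base 196 (x) x 84 (y) x 10 mm, two 12 mm round guide rods at each end (at x = +-82, y = +-16 mm, tops 110 mm above the table, 152 mm clear between the ends); the +x rods are yellow, the -x rods bare steel; long sides open. Origin: centre of the base's underside, on the table; z up
- magazine_yellow (a point): point on the magazine's base, 61 mm from its centre along +x: a correctly laid plate has plate_yellow straight above it
- hold_down: loose hold-down weight, about 0.6 kg: dark steel slab 100 (x) x 50 (y) x 18 mm, on its middle an upright red handle fin 44 mm long (x), 14 mm thick (y), 18 to 62 mm above its underside. Origin: centre of its underside. Take the fin across its thickness. Bars of the press (up to 54 mm high) stand on either side: do not spread the fingers wide below that height
- carton: bystander: brown cardboard carton 79 x 114 x 53 mm on the table, origin at the centre of its underside; leave it alone
- clip: bystander: grey moulded clip 30 x 94 x 24 mm on the table, origin at the centre of its underside; leave it alone
- pile_foot (a point): middle of the base's top, 10 mm above the table. Straight above it, level and centred, is the rigid pile of the same 140 x 54 mm plates, long sides along the magazine's x, yellow ends to +x; its lower plates sit in a well below the base. Its top is somewhere 33 to 87 mm above the table, different each time, not given
- press_hose (a point): front of the hoses that hang from the press above the middle of the table: fixed; they and the press beam lie beyond this x and above this height (410 mm). Keep the hand and wrist nearer to the robot than this when swinging across from side to side

How it is judged:
On the way, in this order (a step that is already met when the one before it is completed fails the run):
1. the plate, still held in the fingers, rests level on the pile, centred and with its yellow end over the pile's yellow end (contact force between plate and magazine above 0.5 N and contact force between plate and the fingers above 1 N and horizontal distance between plate and magazine below 0.012 m and horizontal distance between plate_yellow and magazine_yellow below 0.014 m and angle between plate's own z axis and vertical below 0.08 rad), for 0.2 s.
2. the hold-down weight, still held in the fingers, rests upright on the middle of the plate (contact force between hold_down and plate above 0.5 N and contact force between hold_down and the fingers above 1 N and contact force between plate and the fingers below 0.1 N and contact force between plate and magazine above 0.5 N and horizontal distance between hold_down and plate below 0.016 m and angle between hold_down's own z axis and vertical below 0.08 rad), for 0.2 s.
At the end, for the whole second after the job is handed in: plate level on the pile: centre within 10 mm of the magazine's, yellow end within 12 mm of above the magazine's yellow point; weight upright on the plate: centre within 14 mm of the plate's, lengthwise within 0.2 rad; both released and at rest (horizontal distance between plate and magazine below 0.01 m and horizontal distance between plate_yellow and magazine_yellow below 0.012 m and angle between each of plate, hold_down's own z axis and vertical below 0.05 rad and contact force between plate and magazine above 0.5 N and horizontal distance between hold_down and plate below 0.014 m and angle between the x axis of hold_down and the x axis of plate, either way round below 0.2 rad and contact force between hold_down and plate above 0.5 N and linear speed of each of plate, hold_down below 0.02 m/s); the robot touches nothing.
It fails at once if the plate or the weight is pressed or banged down hard (over 90 N) (contact force between plate and magazine above 90 N or contact force between hold_down and plate above 90 N).
It fails at once if the carton or the grey clip is moved by more than 20 mm (distance of any of carton, clip from where it was at the start of the episode above 0.02 m).
It also fails if it takes over 72 s, if anything falls off the work surface, if the arm or the gripper's body presses on something with over 40 N, if the wrist force passes 120 N, or if a joint passes its speed limit or range.

## Working session

There is one attempt and no reset: what is moved stays moved. The work goes in short steps, Python scripts to look and compute and a tool call to move; the robot and the scene stay as the last step left them, time stands still between calls to the robot, and variables do not carry over. Pictures are saved under pics/ and viewed, at most 10 in all, crops included, and the job is handed in when it is done.

Besides the shell and the picture viewer there is one more tool, called after "Request:" by a JSON object that holds its "method" and its "body", one argument or row to a line. move_arm: Moves the arm, as the interface text tells. Its arguments: {"type":"object","properties":{"plan":{"type":"array","items":{"type":"object","properties":{"delta_pos":{"type":"array","items":{"type":"number"}},"turn":{"type":"array","items":{"type":"number"}},"fingers":{"type":"number"}}}},"force":{"type":"number"}},"required":["plan"]}

```bash
mkdir -p pics; python3 - <<'E'
from workcell import get_obs,camera,tip_reach
import cv2,numpy as np
print(get_obs(), tip_reach)
for n in("scene","top"):
    c=camera(n); cv2.imwrite(f"pics/{n}0.png",c["color"][:,:,::-1]); np.savez(f"{n}0.npz",**c)
    print(n,c["fx"],c["fy"],c["cx"],c["cy"],c["R"].round(3).tolist(),c["t"], (-np.array(c["R"]).T@c["t"]))
E
```

```text
{'clock': 0.0, 'joint_pos': array([ 1.22439873,  0.33282631, -0.06464583,  1.46094574,  0.02160499,
        1.34989835, -0.08851237]), 'joint_velocities': array([-0.00031033, -0.00032724,  0.00142914, -0.00121228, -0.00013652,
       -0.00067914,  0.00103668]), 'tau': array([ 1.18477997e-04, -6.25439644e+01,  4.94090316e-02, -3.91610777e+01,
        1.63959124e-02,  1.00249823e-02,  3.55108352e-05]), 'position': array([ 0.19868576, -0.59214645,  0.20554216]), 'ee_rot': array([ 9.86926092e-01,  1.61171993e-01, -1.54638657e-04, -6.73817446e-04]), 'ft_force': array([ 0.34664231,  0.29063692, -0.66856355]), 'torque': array([ 0.03534241, -0.0249389 ,  0.01160028]), 'grasp_force': 0.0, 'grip_width': 1.0010580624404288} 0.011
scene 463.24103474480296 463.24103474480296 282.67038558680457 208.42992556591122 [[-0.468, -0.884, 0.015], [-0.517, 0.26, -0.815], [0.717, -0.389, -0.579]] [0.25888735 0.43807117 1.21932659] [-0.52589382  0.58922338  1.05921567]
top 440.3247869819521 440.3247869819521 289.75918865701516 212.66668549348418 [[0.002, -1.0, 0.012], [-0.987, -0.004, -0.162], [0.162, -0.011, -0.987]] [0.03582941 0.48157212 1.38188249] [0.25111562 0.05284969 1.44116014]
```

View pics/scene0.png

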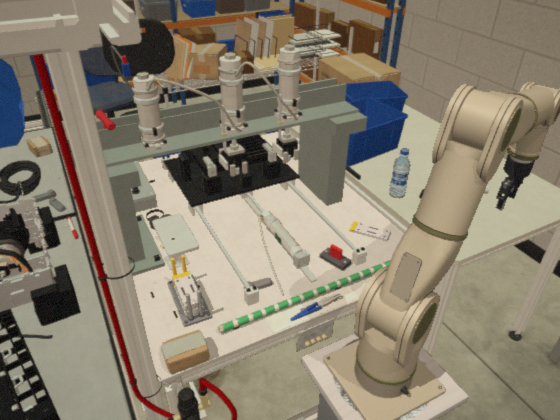

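View pics/top0.png

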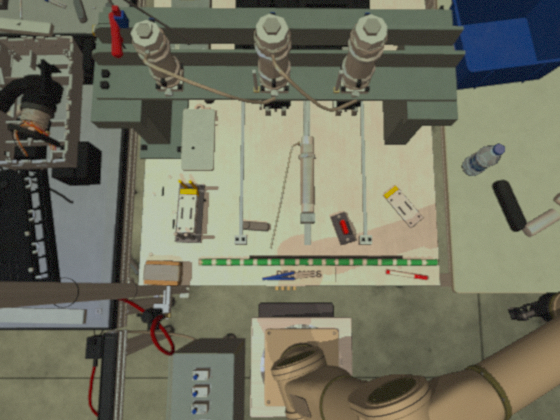

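The top view shows the magazine at about (187,212), its yellow rods pointing up the image (+x). The plate is at (404,205) with its yellow end at upper left, and the weight is at (343,228). The carton is at (162,272) and the clip at (257,226). Next I'll zoom in on both views.

```bash
python3 - <<'E'
import cv2,numpy as np
def crop(n,x,y,w,h,s): 
    im=cv2.imread(f"pics/{n}0.png")[y:y+h,x:x+w]; return cv2.resize(im,(400,300),interpolation=cv2.INTER_CUBIC)
a=np.hstack([crop("top",320,170,120,90,5),crop("top",130,165,120,90,5)])
b=np.hstack([crop("scene",300,200,120,90,5),crop("scene",140,245,100,75,5)])
cv2.imwrite("pics/crops.png",np.vstack([a,b]))
E
```

```text
(no output)
```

View pics/crops.png

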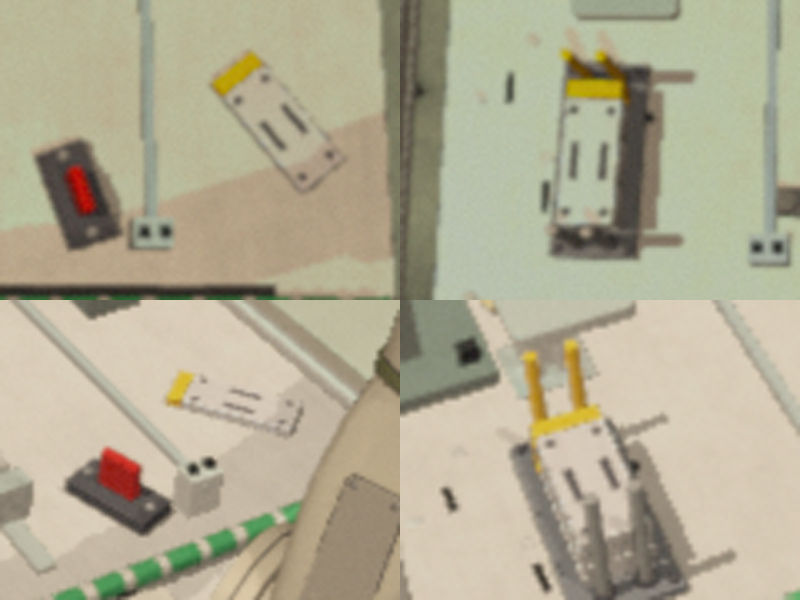

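The crops show these positions. Top-left is the plate, with corners at about (210,82), (252,52), (345,158) and (305,192), yellow end up-left, with the weight at (78,193). Top-right is the magazine and its pile, yellow end up, pile corners about (568,80), (627,80), (558,222) and (617,222). Next I'll measure with masks, rays and ranges.

```bash
cat > h.py <<'E'
import numpy as np,cv2
def load(n,k=0): return dict(np.load(f"{n}{k}.npz"))
def cloud(c):
    h,w=c["range_z"].shape; u,v=np.meshgrid(np.arange(w),np.arange(h)); z=c["range_z"]
    P=np.stack([(u-c["cx"])/c["fx"]*z,(v-c["cy"])/c["fy"]*z,z],-1)
    return (P-c["t"])@c["R"]
def ray(c,uv,h):
    uv=np.atleast_2d(uv).astype(float); d=np.c_[(uv[:,0]-c["cx"])/c["fx"],(uv[:,1]-c["cy"])/c["fy"],np.ones(len(uv))]@c["R"]
    o=-c["R"].T@c["t"]; return o+d*((h-o[2])/d[:,2])[:,None]
def tri(c1,p1,c2,p2):
    A=[]
    for c,p in((c1,p1),(c2,p2)):
        K=np.array([[c["fx"],0,c["cx"]],[0,c["fy"],c["cy"]],[0,0,1]]);M=K@np.c_[c["R"],c["t"]]
        A+=[p[0]*M[2]-M[0],p[1]*M[2]-M[1]]
    X=np.linalg.svd(np.array(A))[2][-1]; return X[:3]/X[3]
def masks(c):
    H=cv2.cvtColor(c["color"],cv2.COLOR_RGB2HSV).astype(int);h,s,v=H[...,0],H[...,1],H[...,2]
    return dict(yellow=(h>18)&(h<32)&(s>170)&(v>90),red=((h<6)|(h>174))&(s>180)&(v>80),dark=(v<110)&(s<90))
def blobs(m,roi,amin=8):
    x,y,w,hh=roi;b=np.zeros(m.shape,np.uint8);b[y:y+hh,x:x+w]=m[y:y+hh,x:x+w]
    n,l,st,ce=cv2.connectedComponentsWithStats(b);return [(ce[i],st[i,4],l==i) for i in range(1,n) if st[i,4]>=amin]
E
python3 - <<'E'
from h import *
np.set_printoptions(precision=4,suppress=True)
R={"top":dict(plate=(375,175,60,60),mag=(165,170,50,80),wt=(325,205,35,45)),"scene":dict(plate=(345,215,50,30),mag=(160,245,60,80),wt=(315,240,45,35))}
C={n:load(n) for n in R}
for n in R:
    c=C[n];P=cloud(c);M=masks(c)
    for k,col in(("plate","yellow"),("mag","yellow"),("wt","red"),("wt","dark")):
        for ce,a,l in blobs(M[col],R[n][k]):
            q=P[l]; print(n,k,col,ce,a,"med",np.median(q,0),"z pct",np.percentile(q[:,2],[10,90]))
    for k in R[n]:
        x,y,w,h=R[n][k];z=P[y:y+h,x:x+w,2]; print(n,k,"z hist",np.histogram(z,bins=np.arange(-.01,.13,.01))[0])
# hand-read corners
c=C["top"]
pl=np.array([(210,82),(252,52),(345,158),(305,192)])/3.3333+[320,170]
X=ray(c,pl,.012);print("plate corners",X,"c",X.mean(0))
w=np.array([(34,152),(80,140),(120,233),(70,250)])/3.3333+[320,170]
X=ray(c,w,.018);print("weight",X,"c",X.mean(0))
E
```

```text
top plate yellow [390.5385 191.7385] 65 med [ 0.5568 -0.2964  0.0136] z pct [0.0093 0.0169]
top mag yellow [188.3162 188.8162] 136 med [0.5519 0.3604 0.0551] z pct [0.0418 0.1021]
top wt red [343.8082 226.6301] 73 med [ 0.4334 -0.1342  0.0599] z pct [0.0471 0.0645]
top wt dark [342.6734 229.0029] 349 med [ 0.4283 -0.1334  0.0181] z pct [0.0129 0.0219]
top plate z hist [1232 1777  557   11    0    0    0    0    0    0    0    0    0    0]
top mag z hist [1127 1484  322   47   58   64  707   38   13   39   20   35   28    0]
top wt z hist [480 599 284 118  16   6  30  35   0   0   0   0   0   0]
scene plate yellow [353.3704 226.2222] 27 med [ 0.5512 -0.2973  0.0112] z pct [0.0075 0.0143]
scene mag yellow [179.2571 268.6857] 105 med [0.5613 0.3648 0.058 ] z pct [0.0511 0.1037]
scene wt red [335.5826 252.0957] 115 med [ 0.4278 -0.134   0.0431] z pct [0.0243 0.058 ]
scene wt dark [335.5976 260.3586] 251 med [ 0.414  -0.1278  0.016 ] z pct [0.0066 0.0194]
scene plate z hist [623 527 255   2  22   9   0   0   0   0   0   0   0   0]
scene mag z hist [2033 1160  270   78   74   94  536   39   40  120  265   55   12    0]
scene wt z hist [633 369 247  90  86  65  62  14   0   0   0   0   0   0]
plate corners [[ 0.5478 -0.2727  0.012 ]
 [ 0.5786 -0.3158  0.012 ]
 [ 0.4717 -0.404   0.012 ]
 [ 0.4377 -0.3629  0.012 ]] c [ 0.5089 -0.3388  0.012 ]
weight [[ 0.4757 -0.0956  0.018 ]
 [ 0.4878 -0.1411  0.018 ]
 [ 0.3961 -0.1785  0.018 ]
 [ 0.3793 -0.1294  0.018 ]] c [ 0.4347 -0.1362  0.018 ]
```

```bash
cat >> h.py <<'E'
def rect(P,roi,zlo,zhi,extra=None):
    x,y,w,h=roi; Q=P.copy()
    for i in range(3): Q[...,i]=P[...,i]
    z=cv2.GaussianBlur(P[...,2].astype(np.float32),(3,3),0) if zhi<.03 else P[...,2]
    m=np.zeros(z.shape,bool);m[y:y+h,x:x+w]=((z>zlo)&(z<zhi))[y:y+h,x:x+w]
    if extra is not None:m&=extra
    b=blobs(m,roi,20);l=max(b,key=lambda t:t[1])[2]
    q=P[l]; r=cv2.minAreaRect((q[:,:2]*1000).astype(np.float32)); 
    e=np.linalg.svd(q[:,:2]-q[:,:2].mean(0),full_matrices=False)[2][0]
    return q.mean(0),np.median(q[:,2]),r,np.arctan2(e[1],e[0])*np.sign(1),len(q)
E
python3 - <<'E'
from h import *
np.set_printoptions(precision=4,suppress=True)
C={n:load(n) for n in("top","scene")}
R={"top":dict(plate=(375,175,60,60),mag=(165,170,50,80),wt=(325,205,32,45)),"scene":dict(plate=(345,215,50,30),mag=(160,245,60,80),wt=(315,240,45,35))}
for n in C:
    P=cloud(C[n]);H=cv2.cvtColor(C[n]["color"],cv2.COLOR_RGB2HSV).astype(int)
    M=masks(C[n])
    x,y,w,h=R[n]["plate"]; s=H[y:y+h,x:x+w,1]; print(np.percentile(s,[5,25,50,75]))
    white=((H[...,1]<25)&(H[...,2]>140))|M["yellow"]
    for nm,a in(("plate z",(R[n]["plate"],.006,.025)),("plate white",(R[n]["plate"],-.02,.025,white)),("pile",(R[n]["mag"],.045,.066)),("wt slab",(R[n]["wt"],-.02,.028,M["dark"])),("fin",(R[n]["wt"],.02,.08,M["red"])),("fin top",(R[n]["wt"],.052,.08,M["red"]))):
        try: print(n,nm,*rect(P,*a))
        except Exception as e: print(n,nm,e)
    x,y,w,h=R[n]["mag"];m=np.zeros(P.shape[:2],bool);m[y:y+h,x:x+w]=(P[y:y+h,x:x+w,2]>.085)
    for ce,a,l in blobs(m,R[n]["mag"],4): print(" rod",ce,a,P[l].mean(0),P[l][:,2].max())
E
```

```text
[42. 45. 48. 63.]
top plate z [ 0.5079 -0.337   0.0128] 0.012840813349829557 ((511.0186767578125, -337.8006896972656), (142.81024169921875, 60.02556228637695), 38.1828498840332) -2.4720961019415393 674
top plate white [ 0.5581 -0.2985  0.0133] 0.01363924204258992 ((556.8109130859375, -297.0050048828125), (13.731986999511719, 49.891990661621094), 36.99082946777344) 2.2550918440236982 50
top pile [0.4857 0.3663 0.0549] 0.05488458263892934 ((485.9029541015625, 366.7250061035156), (55.84040069580078, 140.1137237548828), 88.20375061035156) 3.1031409155497887 755
top wt slab [ 0.4316 -0.1364  0.0173] 0.018082669693320355 ((436.16033935546875, -138.72848510742188), (98.55364990234375, 57.351646423339844), 18.788219451904297) -2.7729320441415983 342
top fin [ 0.4344 -0.1342  0.0572] 0.059868976816582924 ((436.66015625, -138.0009002685547), (42.86329650878906, 21.015254974365234), 20.56038475036621) -2.7829281634263228 72
top fin top [ 0.435  -0.1342  0.0603] 0.06054671739213095 ((435.61138916015625, -134.6255645751953), (42.45647048950195, 13.957954406738281), 20.56038475036621) -2.796235413
[... 1244 characters left out ...]
42  0.0426] 0.043134390085714513 ((430.6953430175781, -134.22085571289062), (41.69441223144531, 17.404460906982422), 23.90455436706543) -2.7598083781123153 115
scene fin top [ 0.4304 -0.1342  0.0572] 0.05684008513306879 ((431.67486572265625, -133.1249237060547), (38.14081954956055, 15.923416137695312), 17.024311065673828) -2.7671266819352307 38
 rod [178.4449 248.8346] 272 [0.6225 0.3414 0.0931] 0.0990138135785761
 rod [182.4483 258.4138] 29 [0.5645 0.3462 0.1001] 0.11076427569079238
 rod [172.3667 261.5   ] 30 [0.565  0.378  0.0999] 0.11054931749452304
 rod [198.3636 293.6667] 33 [0.4002 0.3528 0.1001] 0.11215584862915086
 rod [187.4286 297.1714] 35 [0.3745 0.3904 0.1282] 1.0592156731275006
```

```bash
cat > go.py <<'E'
import sys,numpy as np
from scipy.spatial.transform import Rotation as Ro
from workcell import get_obs
x,y,z,psi=map(float,sys.argv[1:5]); o=get_obs(); r=Ro.from_quat(o["ee_rot"])
yt=np.array([np.cos(psi),np.sin(psi),0]);zt=np.array([0,0,-1.]);T=Ro.from_matrix(np.c_[np.cross(yt,zt),yt,zt])
np.set_printoptions(precision=4,suppress=True)
print("pos",o["position"],"ft",o["ft_force"],"w",o["grip_width"],"t",o["clock"],"q",o["joint_pos"])
print("delta",r.inv().apply(np.array([x,y,z])-o["position"]),"turn",(r.inv()*T).as_rotvec())
E
python3 go.py .507 -.3375 .1 -.899
python3 - <<'E'
from h import *
c=load("top");P=cloud(c);print(P[108:112,272:278].reshape(-1,3)[::5]); print(P[236:242,358:372].reshape(-1,3)[::9])
E
```

```text
pos [ 0.1987 -0.5922  0.2056] ft [ 0.417   0.1805 -1.2585] w 0.9990211321734882 t 0.1 q [ 1.2244  0.3328 -0.0647  1.4609  0.0216  1.3499 -0.0885]
delta [ 0.3733 -0.1432  0.1058] turn [-0.0012 -0.0002 -0.348 ]
[[0.73906782 0.0898437  0.27402843]
 [0.74045238 0.07593835 0.27093389]
 [0.74585537 0.07916492 0.25078392]
 [0.74514326 0.08212837 0.24519608]
 [0.74580701 0.08520768 0.23619404]]
[[ 0.40855105 -0.18490855  0.02030289]
 [ 0.40514514 -0.20828103  0.05180039]
 [ 0.40184842 -0.19218949  0.05235215]
 [ 0.40208529 -0.22109526  0.05093807]
 [ 0.39848895 -0.20446059  0.05432524]
 [ 0.39533536 -0.18862939  0.05363561]
 [ 0.39444633 -0.21539072  0.06296926]
 [ 0.3926409  -0.20205359  0.04922624]
 [ 0.3897022  -0.18656341  0.04627967]
 [ 0.3888079  -0.21338522  0.05608552]]
```

The manual's scale: shifts go in shares of 0.6 m and turns go in shares of 2 pi rad. Converting my numbers, 0.373 m is 0.6217, 0.32 m is 0.5333, -0.348 rad is -0.0554.

Request:
{"method": "move_arm", "body": {
  "plan": [
    {"delta_pos": [0.0883, -0.0333, 0.0167], "turn": [0, 0, -0.008], "fingers": 0.2},
    {"delta_pos": [0.1767, -0.0667, 0.0417], "turn": [0, 0, -0.0159], "fingers": 0.2},
    {"delta_pos": [0.2667, -0.1017, 0.0667], "turn": [0, 0, -0.0239], "fingers": 0.2},
    {"delta_pos": [0.355, -0.1367, 0.0917], "turn": [0, 0, -0.0318], "fingers": 0.2},
    {"delta_pos": [0.4433, -0.17, 0.1167], "turn": [0, 0, -0.0398], "fingers": 0.2},
    {"delta_pos": [0.5333, -0.205, 0.1417], "turn": [0, 0, -0.0477], "fingers": 0.2},
    {"delta_pos": [0.6217, -0.2383, 0.1667], "turn": [0, 0, -0.0554], "fingers": 0.2},
    {"delta_pos": [0.6217, -0.2383, 0.1767], "turn": [0, 0, -0.0554], "fingers": 0.2},
    {"delta_pos": [0.6217, -0.2383, 0.1767], "turn": [0, 0, -0.0554], "fingers": 0.2},
    {"delta_pos": [0.6217, -0.2383, 0.1767], "turn": [0, 0, -0.0554], "fingers": 0.2}
  ],
  "force": 40
}}

```text
clock: 1.35
position: [0.506, -0.3398, 0.1006]
ee_rot: [0.945, 0.328, -0.0, 0.0]
ft_force: [0.0, 0.5, -0.3]
grip_width: 0.805
grasp_force: 0.0
```

```bash
python3 go.py .507 -.3375 .024 -.899; python3 - <<'E'
from workcell import camera
import cv2,numpy as np
o=[]
for n,(x,y,w,h) in(("top",(350,160,120,90)),("scene",(310,170,120,90))):
    c=camera(n); np.savez(f"{n}1.npz",**c); o.append(cv2.resize(c["color"][y:y+h,x:x+w,::-1],(400,300),interpolation=cv2.INTER_CUBIC))
cv2.imwrite("pics/ab1.png",np.hstack(o))
E
```

```text
pos [ 0.506  -0.3398  0.1006] ft [ 0.0018  0.5076 -0.3309] w 0.8047043337380181 t 1.35 q [ 0.767   0.3948 -0.3141  1.6188  0.1315  1.1485 -0.4799]
delta [ 0.0023 -0.0012  0.0766] turn [ 0.0005  0.0007 -0.0025]
```

View pics/ab1.png

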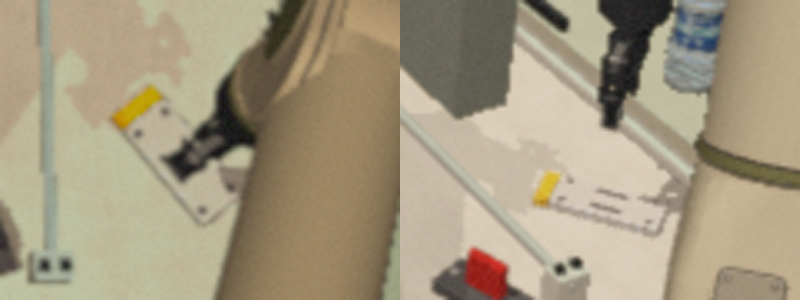

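The gripper sits over the plate's middle, at about (190,155) in the left crop, with the yellow end clear of it. I'll descend.

Converted, 0.082 m is 0.1367, 0.08 m is 0.1333, -0.002 rad is -0.0003.

Request:
{"method": "move_arm", "body": {
  "plan": [
    {"delta_pos": [0.0033, -0.0017, 0.05], "turn": [0, 0, -0.0003], "fingers": 0.2},
    {"delta_pos": [0.0033, -0.0017, 0.0917], "turn": [0, 0, -0.0003], "fingers": 0.2},
    {"delta_pos": [0.0033, -0.0017, 0.1167], "turn": [0, 0, -0.0003], "fingers": 0.2},
    {"delta_pos": [0.0033, -0.0017, 0.1267], "turn": [0, 0, -0.0003], "fingers": 0.2},
    {"delta_pos": [0.0033, -0.0017, 0.1333], "turn": [0, 0, -0.0003], "fingers": 0.2},
    {"delta_pos": [0.0033, -0.0017, 0.1367], "turn": [0, 0, -0.0003], "fingers": 0.2},
    {"delta_pos": [0.0033, -0.0017, 0.1367], "turn": [0, 0, -0.0003], "fingers": 0.2}
  ]
}}

```text
clock: 2.33
position: [0.5082, -0.3364, 0.0187]
ee_rot: [0.944, 0.331, 0.0, 0.0]
ft_force: [0.0, 0.2, 0.1]
grip_width: 0.802
grasp_force: 0.0
```

Converted, 0.006 m is 0.01, 0.003 m is 0.005.

Request:
{"method": "move_arm", "body": {
  "plan": [
    {"delta_pos": [-0.0017, 0.0017, 0.005], "fingers": 0.2},
    {"delta_pos": [-0.0017, 0.0017, 0.01], "fingers": 0.2},
    {"delta_pos": [-0.0017, 0.0017, 0.01], "fingers": 0.2}
  ]
}}

```text
validation failed for argument at $.pl...
```

Converted, 0.006 m is 0.01, 0.003 m is 0.005.

Request:
{"method": "move_arm", "body": {
  "plan": [
    {"delta_pos": [-0.0017, 0.0017, 0.005], "turn": [0, 0, 0], "fingers": 0.2},
    {"delta_pos": [-0.0017, 0.0017, 0.01], "turn": [0, 0, 0], "fingers": 0.2},
    {"delta_pos": [-0.0017, 0.0017, 0.01], "turn": [0, 0, 0], "fingers": 0.2}
  ]
}}

```text
clock: 2.7
position: [0.5076, -0.3376, 0.012]
ee_rot: [0.944, 0.331, -0.0, -0.0]
ft_force: [0.5, -0.3, 0.4]
grip_width: 0.795
grasp_force: 0.0
```

Request:
{"method": "move_arm", "body": {
  "plan": [
    {"delta_pos": [0, 0, 0], "turn": [0, 0, 0], "fingers": 0.3},
    {"delta_pos": [0, 0, 0], "turn": [0, 0, 0], "fingers": 0.4},
    {"delta_pos": [0, 0, 0], "turn": [0, 0, 0], "fingers": 0.6},
    {"delta_pos": [0, 0, 0], "turn": [0, 0, 0], "fingers": 0.6},
    {"delta_pos": [0, 0, 0], "turn": [0, 0, 0], "fingers": 0.6}
  ],
  "force": 45
}}

```text
clock: 3.32
position: [0.5078, -0.3377, 0.0123]
ee_rot: [0.944, 0.331, 0.0, 0.0]
ft_force: [-0.3, -0.2, -0.0]
grip_width: 0.4
grasp_force: 0.0
```

```bash
python3 - <<'E'
from workcell import camera,get_obs
import cv2,numpy as np
o=get_obs();print(o["grip_width"],o["grasp_force"],o["ft_force"])
o=[]
for n,(x,y,w,h) in(("top",(370,170,80,60)),("scene",(330,190,80,60))):
    c=camera(n); np.savez(f"{n}2.npz",**c); o.append(cv2.resize(c["color"][y:y+h,x:x+w,::-1],(400,300),interpolation=cv2.INTER_CUBIC))
cv2.imwrite("pics/ab2.png",np.hstack(o))
E
```

```text
0.40022708678067065 0.0 [-0.32760818 -0.15244005 -0.0418149 ]
```

View pics/ab2.png

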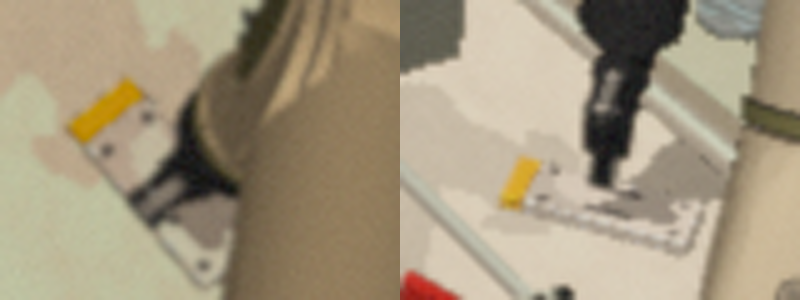

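The fingers closed above the plate, at about (600,180) in the right crop, because the tips sit further back than I assumed. The plate hasn't moved. I'll reopen and lower until I feel the table.

Request:
{"method": "move_arm", "body": {
  "plan": [
    {"delta_pos": [0, 0, -0.0067], "turn": [0, 0, 0], "fingers": 0.2},
    {"delta_pos": [0, 0, -0.0067], "turn": [0, 0, 0], "fingers": 0.2},
    {"delta_pos": [0, 0, -0.0067], "turn": [0, 0, 0], "fingers": 0.2},
    {"delta_pos": [0, 0, 0.0033], "turn": [0, 0, 0], "fingers": 0.2},
    {"delta_pos": [0, 0, 0.0067], "turn": [0, 0, 0], "fingers": 0.2},
    {"delta_pos": [0, 0, 0.0067], "turn": [0, 0, 0], "fingers": 0.2}
  ]
}}

```text
clock: 4.18
position: [0.5075, -0.3375, 0.0079]
ee_rot: [0.944, 0.331, -0.0, -0.0]
ft_force: [0.0, -0.7, 0.1]
grip_width: 0.799
grasp_force: 0.0
```

Converted, 0.002 m is 0.0033.

Request:
{"method": "move_arm", "body": {
  "plan": [
    {"delta_pos": [0, 0, 0.0033], "turn": [0, 0, 0], "fingers": 0.2},
    {"delta_pos": [0, 0, 0.0033], "turn": [0, 0, 0], "fingers": 0.2}
  ]
}}

```text
clock: 4.42
position: [0.5077, -0.3376, 0.0062]
ee_rot: [0.944, 0.331, -0.0, -0.0]
ft_force: [0.2, 0.1, 0.7]
grip_width: 0.801
grasp_force: 0.0
```

Converted, 0.002 m is 0.0033.

Request:
{"method": "move_arm", "body": {
  "plan": [
    {"delta_pos": [0, 0, 0.0033], "turn": [0, 0, 0], "fingers": 0.2},
    {"delta_pos": [0, 0, 0.0033], "turn": [0, 0, 0], "fingers": 0.2}
  ]
}}

```text
clock: 4.68
position: [0.5077, -0.3376, 0.0042]
ee_rot: [0.944, 0.331, -0.0, -0.0]
ft_force: [-0.1, -0.4, -0.1]
grip_width: 0.797
grasp_force: 0.0
```

Request:
{"method": "move_arm", "body": {
  "plan": [
    {"delta_pos": [0, 0, 0], "turn": [0, 0, 0], "fingers": 0.3},
    {"delta_pos": [0, 0, 0], "turn": [0, 0, 0], "fingers": 0.4},
    {"delta_pos": [0, 0, 0], "turn": [0, 0, 0], "fingers": 0.5},
    {"delta_pos": [0, 0, 0], "turn": [0, 0, 0], "fingers": 0.5},
    {"delta_pos": [0, 0, 0], "turn": [0, 0, 0], "fingers": 0.5}
  ],
  "force": 45
}}

```text
clock: 5.3
position: [0.5078, -0.3377, 0.0043]
ee_rot: [0.944, 0.331, 0.0, 0.0]
ft_force: [0.0, -0.5, -0.4]
grip_width: 0.498
grasp_force: 0.0
```

Converted, 0.002 m is 0.0033.

Request:
{"method": "move_arm", "body": {
  "plan": [
    {"delta_pos": [0, 0, 0.0033], "turn": [0, 0, 0], "fingers": 0.5},
    {"delta_pos": [0, 0, 0.0033], "turn": [0, 0, 0], "fingers": 0.5}
  ]
}}

```text
clock: 5.55
position: [0.5076, -0.3376, 0.0021]
ee_rot: [0.944, 0.331, -0.0, -0.0]
ft_force: [-0.4, 0.4, 0.8]
grip_width: 0.498
grasp_force: 0.0
```

```bash
python3 - <<'E'
from workcell import camera,get_obs
import cv2,numpy as np
o=[]
for n,(x,y,w,h) in(("top",(370,170,80,60)),("scene",(345,205,60,45))):
    c=camera(n); np.savez(f"{n}3.npz",**c); o.append(cv2.resize(c["color"][y:y+h,x:x+w,::-1],(400,300),interpolation=cv2.INTER_CUBIC))
cv2.imwrite("pics/ab3.png",np.hstack(o))
o=get_obs();print(o["grip_width"],o["grasp_force"],o["ft_force"],o["position"])
E
```

```text
0.49589522203127046 0.0 [ 0.51769714 -0.52127304 -0.08817422] [ 0.50775404 -0.33766338  0.00226352]
```

View pics/ab3.png

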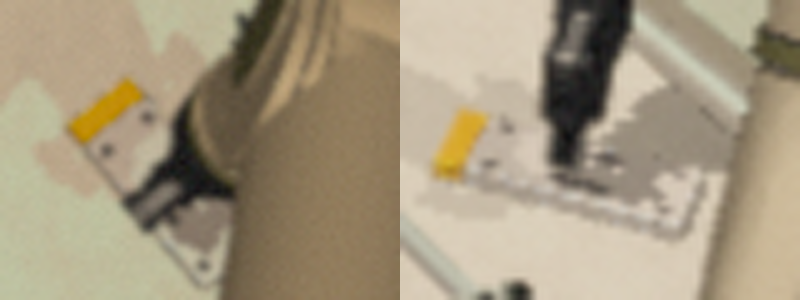

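The left crop shows the hand still centred across the plate. The right crop shows the fingertips at about (565,165), at or above the plate top. I'll read the tip height from the range data.

```bash
python3 - <<'E'
from h import *
np.set_printoptions(precision=4,suppress=True)
c=load("scene",3);P=cloud(c);v=c["color"].max(-1)
for r in range(222,236): print(r,[(u,int(v[r,u]),P[r,u].round(3).tolist()) for u in range(366,376,3)])
c=load("top",3);P=cloud(c);v=c["color"].max(-1)
for r in range(204,216): print(r,[(u,int(v[r,u]),P[r,u].round(3).tolist()) for u in range(394,412,4)])
E
```

```text
222 [(366, 120, [0.479, -0.291, 0.082]), (369, 43, [0.475, -0.301, 0.081]), (372, 33, [0.462, -0.303, 0.089]), (375, 126, [0.513, -0.363, 0.035])]
223 [(366, 173, [0.557, -0.36, 0.001]), (369, 39, [0.475, -0.302, 0.076]), (372, 48, [0.467, -0.308, 0.079]), (375, 180, [0.547, -0.395, -0.004])]
224 [(366, 197, [0.546, -0.351, 0.007]), (369, 30, [0.486, -0.312, 0.061]), (372, 86, [0.466, -0.308, 0.076]), (375, 206, [0.539, -0.389, -0.002])]
225 [(366, 198, [0.532, -0.34, 0.015]), (369, 30, [0.487, -0.314, 0.055]), (372, 113, [0.484, -0.325, 0.054]), (375, 177, [0.533, -0.384, -0.0])]
226 [(366, 196, [0.533, -0.341, 0.01]), (369, 36, [0.487, -0.314, 0.051]), (372, 109, [0.479, -0.321, 0.054]), (375, 168, [0.533, -0.385, -0.005])]
227 [(366, 187, [0.502, -0.314, 0.036]), (369, 30, [0.491, -0.319, 0.042]), (372, 117, [0.483, -0.325, 0.045]), (375, 168, [0.509, -0.363, 0.014])]
228 [(366, 180, [0.501, -0.314, 0.032]), (369, 35, [0.485, -0.314, 0.043]), (372, 115, [0.483, -0.326, 0.04]), (375, 109, [0.505, -0.361, 0.012])]
229 [(366, 192, [0.498, -0.312, 0.031]), (369, 61, [0.486, -0.316, 0.
[... 2423 characters left out ...]
-0.311, -0.004]), (398, 107, [0.469, -0.289, 0.133]), (402, 59, [0.471, -0.304, 0.122]), (406, 119, [0.489, -0.347, 0.013]), (410, 145, [0.49, -0.36, 0.012])]
213 [(394, 190, [0.487, -0.309, 0.004]), (398, 104, [0.466, -0.289, 0.133]), (402, 81, [0.468, -0.303, 0.124]), (406, 122, [0.486, -0.347, 0.012]), (410, 135, [0.486, -0.36, 0.01])]
214 [(394, 189, [0.484, -0.309, 0.003]), (398, 95, [0.464, -0.29, 0.126]), (402, 115, [0.483, -0.333, 0.013]), (406, 122, [0.482, -0.345, 0.017]), (410, 133, [0.483, -0.36, 0.01])]
215 [(394, 193, [0.481, -0.31, -0.001]), (398, 105, [0.46, -0.289, 0.131]), (402, 159, [0.48, -0.334, 0.009]), (406, 131, [0.48, -0.347, 0.01]), (410, 135, [0.48, -0.36, 0.012])]
```

Range puts the tips near z≈0.03, so the real tips are about 25–28 mm higher than the TCP reading suggests. I'll open and keep lowering by feel.

Request:
{"method": "move_arm", "body": {
  "plan": [
    {"delta_pos": [0, 0, 0], "turn": [0, 0, 0], "fingers": 0.2},
    {"delta_pos": [0, 0, 0], "turn": [0, 0, 0], "fingers": 0.2},
    {"delta_pos": [0, 0, 0.0067], "turn": [0, 0, 0], "fingers": 0.2},
    {"delta_pos": [0, 0, 0.0117], "turn": [0, 0, 0], "fingers": 0.2},
    {"delta_pos": [0, 0, 0.0133], "turn": [0, 0, 0], "fingers": 0.2}
  ]
}}

```text
clock: 6.28
position: [0.5076, -0.3376, -0.0061]
ee_rot: [0.944, 0.331, -0.0, -0.0]
ft_force: [0.1, 0.4, -0.1]
grip_width: 0.796
grasp_force: 0.0
```

Converted, 0.003 m is 0.005.

Request:
{"method": "move_arm", "body": {
  "plan": [
    {"delta_pos": [0, 0, 0.005], "turn": [0, 0, 0], "fingers": 0.2},
    {"delta_pos": [0, 0, 0.005], "turn": [0, 0, 0], "fingers": 0.2}
  ]
}}

```text
clock: 6.52
position: [0.5077, -0.3376, -0.0089]
ee_rot: [0.944, 0.331, -0.0, -0.0]
ft_force: [-0.2, 0.3, 0.6]
grip_width: 0.799
grasp_force: 0.0
```

Request:
{"method": "move_arm", "body": {
  "plan": [
    {"delta_pos": [0, 0, 0.005], "turn": [0, 0, 0], "fingers": 0.2},
    {"delta_pos": [0, 0, 0.005], "turn": [0, 0, 0], "fingers": 0.2}
  ]
}}

```text
clock: 6.78
position: [0.5076, -0.3376, -0.012]
ee_rot: [0.944, 0.331, -0.0, -0.0]
ft_force: [0.0, -0.2, -0.4]
grip_width: 0.796
grasp_force: 0.0
```

Converted, 0.004 m is 0.0067.

Request:
{"method": "move_arm", "body": {
  "plan": [
    {"delta_pos": [0, 0, 0.0067], "turn": [0, 0, 0], "fingers": 0.2},
    {"delta_pos": [0, 0, 0.0067], "turn": [0, 0, 0], "fingers": 0.2}
  ]
}}

```text
clock: 7.02
position: [0.5076, -0.3375, -0.0161]
ee_rot: [0.944, 0.331, -0.0, -0.0]
ft_force: [-0.4, -0.2, -0.2]
grip_width: 0.802
grasp_force: 0.0
```

Converted, 0.003 m is 0.005.

Request:
{"method": "move_arm", "body": {
  "plan": [
    {"delta_pos": [0, 0, 0.005], "turn": [0, 0, 0], "fingers": 0.2},
    {"delta_pos": [0, 0, 0.005], "turn": [0, 0, 0], "fingers": 0.2}
  ]
}}

```text
clock: 7.28
position: [0.5076, -0.3376, -0.019]
ee_rot: [0.944, 0.331, -0.0, -0.0]
ft_force: [-0.7, -0.6, 0.2]
grip_width: 0.797
grasp_force: 0.0
```

Converted, 0.002 m is 0.0033.

Request:
{"method": "move_arm", "body": {
  "plan": [
    {"delta_pos": [0, 0, 0.0033], "turn": [0, 0, 0], "fingers": 0.2},
    {"delta_pos": [0, 0, 0.0033], "turn": [0, 0, 0], "fingers": 0.2}
  ]
}}

```text
clock: 7.52
position: [0.5077, -0.3376, -0.0208]
ee_rot: [0.944, 0.331, -0.0, -0.0]
ft_force: [0.5, -1.1, 0.6]
grip_width: 0.797
grasp_force: 0.0
```

Now I'll close in small steps at this depth and watch the width.

Request:
{"method": "move_arm", "body": {
  "plan": [
    {"delta_pos": [0, 0, 0], "turn": [0, 0, 0], "fingers": 0.3},
    {"delta_pos": [0, 0, 0], "turn": [0, 0, 0], "fingers": 0.4},
    {"delta_pos": [0, 0, 0], "turn": [0, 0, 0], "fingers": 0.45},
    {"delta_pos": [0, 0, 0], "turn": [0, 0, 0], "fingers": 0.45}
  ],
  "force": 45
}}

```text
clock: 8.02
position: [0.508, -0.3378, -0.02]
ee_rot: [0.944, 0.331, 0.0, 0.0]
ft_force: [-1.8, 0.3, 5.4]
grip_width: 0.613
grasp_force: 45.9
```

Plate gripped: the opening is about 53 mm at 46 N. The tips touch the table at TCP z −0.020, so I'll use that offset. Lifting.

Converted, -0.155 m is -0.2583, -0.12 m is -0.2.

Request:
{"method": "move_arm", "body": {
  "plan": [
    {"delta_pos": [0, 0, -0.0167], "turn": [0, 0, 0], "fingers": 0.5},
    {"delta_pos": [0, 0, -0.0667], "turn": [0, 0, 0], "fingers": 0.5},
    {"delta_pos": [0, 0, -0.1333], "turn": [0, 0, 0], "fingers": 0.5},
    {"delta_pos": [0, 0, -0.2], "turn": [0, 0, 0], "fingers": 0.5},
    {"delta_pos": [0, 0, -0.25], "turn": [0, 0, 0], "fingers": 0.5},
    {"delta_pos": [0, 0, -0.2583], "turn": [0, 0, 0], "fingers": 0.5},
    {"delta_pos": [0, 0, -0.2583], "turn": [0, 0, 0], "fingers": 0.5}
  ]
}}

```text
clock: 8.9
position: [0.5074, -0.3375, 0.1335]
ee_rot: [0.944, 0.331, -0.0, -0.0]
ft_force: [0.3, -0.6, -2.1]
grip_width: 0.608
grasp_force: 47.7
```

```bash
python3 go.py .4845 .366 .135 -1.607
```

```text
pos [ 0.5074 -0.3375  0.1335] ft [ 0.3194 -0.6337 -2.0593] w 0.6075743835795361 t 8.9 q [ 0.768   0.3666 -0.3203  1.5838  0.1209  1.2115 -0.4721]
delta [ 0.4211 -0.564  -0.0012] turn [-0.0005  0.0006  0.71  ]
```

Converted, -0.564 m is -0.94, -0.047 m is -0.0783, 0.71 rad is 0.113.

Request:
{"method": "move_arm", "body": {
  "plan": [
    {"delta_pos": [0.0583, -0.0783, 0], "turn": [0, 0, 0.0095], "fingers": 0.5},
    {"delta_pos": [0.1167, -0.1567, 0], "turn": [0, 0, 0.0191], "fingers": 0.5},
    {"delta_pos": [0.175, -0.235, 0], "turn": [0, 0, 0.0286], "fingers": 0.5},
    {"delta_pos": [0.2333, -0.3133, 0], "turn": [0, 0, 0.0382], "fingers": 0.5},
    {"delta_pos": [0.2917, -0.3917, 0], "turn": [0, 0, 0.0477], "fingers": 0.5},
    {"delta_pos": [0.35, -0.47, 0], "turn": [0, 0, 0.0573], "fingers": 0.5},
    {"delta_pos": [0.41, -0.5483, 0], "turn": [0, 0, 0.0668], "fingers": 0.5},
    {"delta_pos": [0.4683, -0.6267, 0], "turn": [0, 0, 0.0764], "fingers": 0.5},
    {"delta_pos": [0.5267, -0.705, 0], "turn": [0, 0, 0.0859], "fingers": 0.5},
    {"delta_pos": [0.585, -0.7833, 0], "turn": [0, 0, 0.0955], "fingers": 0.5},
    {"delta_pos": [0.6433, -0.8617, 0], "turn": [0, 0, 0.105], "fingers": 0.5},
    {"delta_pos": [0.7017, -0.94, 0], "turn": [0, 0, 0.113], "fingers": 0.5}
  ]
}}

```text
clock: 10.4
position: [0.484, 0.3668, 0.1323]
ee_rot: [1.0, -0.019, -0.001, 0.001]
ft_force: [1.4, -0.2, -2.3]
grip_width: 0.61
grasp_force: 47.9
```

```bash
python3 go.py .4845 .366 .135 -1.607
```

```text
pos [0.484  0.3668 0.1323] ft [ 1.3981 -0.1562 -2.276 ] w 0.609589711479486 t 10.4 q [-0.205   0.4247 -0.663   1.574   0.2709  1.2394 -2.5235]
delta [ 0.0005  0.0008 -0.0027] turn [ 0.0016  0.0021 -0.0022]
```

Request:
{"method": "move_arm", "body": {
  "plan": [
    {"delta_pos": [0, 0, 0], "turn": [0, 0, 0], "fingers": 0.5},
    {"delta_pos": [0, 0, 0], "turn": [0, 0, 0], "fingers": 0.5},
    {"delta_pos": [0, 0, 0], "turn": [0, 0, 0], "fingers": 0.5}
  ]
}}

```text
clock: 10.78
position: [0.4853, 0.364, 0.1335]
ee_rot: [1.0, -0.019, -0.0, 0.001]
ft_force: [0.4, -0.6, -1.4]
grip_width: 0.609
grasp_force: 48.0
```

```bash
python3 go.py .4845 .366 .135 -1.607; python3 - <<'E'
from workcell import camera
import cv2,numpy as np
from h import *
o=[]
for n,(x,y,w,h) in(("top",(110,140,160,120)),("scene",(110,210,140,105))):
    c=camera(n); np.savez(f"{n}4.npz",**c); o.append(cv2.resize(c["color"][y:y+h,x:x+w,::-1],(400,300),interpolation=cv2.INTER_CUBIC))
    P=cloud(c)
    for ce,a,l in blobs(masks(c)["yellow"],(x,y,w,h),6): print(n,ce.round(1),a,np.median(P[l],0).round(4),P[l].min(0).round(3),P[l].max(0).round(3))
cv2.imwrite("pics/ab4.png",np.hstack(o))
E
```

```text
pos [0.4853 0.364  0.1335] ft [ 0.4405 -0.6122 -1.4352] w 0.608830407919175 t 10.775 q [-0.2002  0.4208 -0.6622  1.576   0.2694  1.2394 -2.5176]
delta [-0.0009 -0.002  -0.0015] turn [ 0.0015  0.0005 -0.0019]
top [188.6 182.8] 23 [0.5501 0.3374 0.1639] [0.456 0.252 0.091] [0.567 0.347 0.553]
top [194.8 188.2] 6 [0.5583 0.3436 0.0539] [0.553 0.338 0.031] [0.563 0.347 0.065]
scene [180.4 245.8] 31 [0.5476 0.3517 0.1642] [0.474 0.335 0.161] [0.557 0.376 0.233]
scene [174.7 272.9] 35 [0.561  0.3781 0.0538] [0.542 0.371 0.043] [0.568 0.386 0.083]
```

View pics/ab4.png

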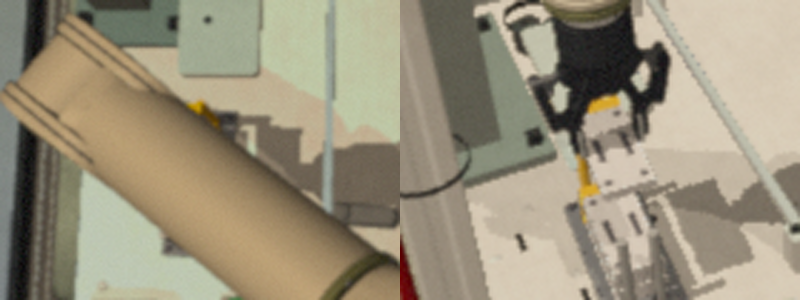

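The plate is held level over the magazine. Its near end is visible in the right crop at about (615,165), above the pile at (620,230). I'll compare held-plate extents with the pile's in the same camera.

```bash
python3 - <<'E'
from h import *
def ext(P,zlo,zhi,roi):
    x,y,w,h=roi;q=P[y:y+h,x:x+w].reshape(-1,3);q=q[(q[:,2]>zlo)&(q[:,2]<zhi)]
    a=-.036;e=np.array([np.cos(a),np.sin(a)]);f=np.array([-e[1],e[0]]);d=q[:,:2]-[.4845,.366];s,t=d@e,d@f
    m=(abs(t)<.06)&(abs(s)<.1);s,t=s[m],t[m]
    print(len(s),"x",np.percentile(s,[.5,2,98,99.5]).round(4))
    for lo in(-.07,-.06,-.05,-.04,-.03,-.02): 
        k=(s>lo)&(s<lo+.01); 
        if k.sum()>4: print(lo,k.sum(),np.percentile(t[k],[3,97]).round(4), np.mean(np.percentile(t[k],[3,97])).round(4))
P=cloud(load("scene",4));print("held");ext(P,.155,.175,(140,235,60,60))
P=cloud(load("scene",0));print("pile scene");ext(P,.046,.063,(150,245,70,80))
P=cloud(load("top",0));print("pile top");ext(P,.046,.063,(165,170,50,80))
c=load("scene",4);Y=masks(c)["yellow"];P=cloud(c)
k=Y&(P[...,2]>.155)&(P[...,2]<.175);print("yellow held",P[k].mean(0),P[k].min(0),P[k].max(0))
P=cloud(load("scene",0));k=masks(load("scene"))["yellow"]&(P[...,2]>.046)&(P[...,2]<.063);print("yellow pile",P[k].mean(0),P[k].min(0),P[k].max(0))
E
```

```text
held
625 x [-0.0706 -0.0685  0.0647  0.0711]
-0.07 83 [-0.0286  0.0229] -0.0029
-0.06 39 [-0.0286  0.022 ] -0.0033
-0.05 48 [-0.0268  0.0228] -0.002
-0.04 47 [-0.0282  0.0228] -0.0027
-0.03 48 [-0.0287  0.0215] -0.0036
-0.02 58 [-0.031   0.0239] -0.0035
pile scene
603 x [-0.0879 -0.085   0.0817  0.0831]
-0.07 38 [-0.0137  0.0247] 0.0055
-0.06 21 [-0.0147  0.0257] 0.0055
-0.05 31 [-0.0173  0.0257] 0.0042
-0.04 28 [-0.0201  0.0255] 0.0027
-0.03 31 [-0.0219  0.0247] 0.0014
-0.02 44 [-0.0251  0.0232] -0.0009
pile top
772 x [-0.0817 -0.0671  0.0712  0.0817]
-0.07 43 [-0.025   0.0248] -0.0001
-0.06 56 [-0.0244  0.0266] 0.0011
-0.05 57 [-0.0246  0.0262] 0.0008
-0.04 56 [-0.0251  0.0274] 0.0011
-0.03 52 [-0.0251  0.0267] 0.0008
-0.02 55 [-0.025   0.0266] 0.0008
yellow held [0.54793765 0.35016756 0.16423619] [0.53971734 0.33495606 0.16073019] [0.5573344  0.36569386 0.16826049]
yellow pile [0.55165187 0.36224278 0.05390802] [0.53631308 0.33788834 0.0463725 ] [0.56680287 0.38447929 0.06068122]
```

Converted, 0.087 m is 0.145, 0.035 m is 0.0583, 0.001 rad is 0.0002.

Request:
{"method": "move_arm", "body": {
  "plan": [
    {"delta_pos": [0, -0.005, 0.025], "turn": [0.0002, 0, 0], "fingers": 0.5},
    {"delta_pos": [0, -0.005, 0.0583], "turn": [0.0002, 0, 0], "fingers": 0.5},
    {"delta_pos": [0, -0.005, 0.0917], "turn": [0.0002, 0, 0], "fingers": 0.5},
    {"delta_pos": [0, -0.005, 0.1167], "turn": [0.0002, 0, 0], "fingers": 0.5},
    {"delta_pos": [0, -0.005, 0.1333], "turn": [0.0002, 0, 0], "fingers": 0.5},
    {"delta_pos": [0, -0.005, 0.1417], "turn": [0.0002, 0, 0], "fingers": 0.5},
    {"delta_pos": [0, -0.005, 0.145], "turn": [0.0002, 0, 0], "fingers": 0.5},
    {"delta_pos": [0, -0.005, 0.145], "turn": [0.0002, 0, 0], "fingers": 0.5}
  ]
}}

```text
clock: 11.88
position: [0.4852, 0.3689, 0.0477]
ee_rot: [1.0, -0.018, 0.0, -0.001]
ft_force: [0.2, -0.1, -1.5]
grip_width: 0.611
grasp_force: 48.0
```

Converted, 0.004 m is 0.0067, 0.002 m is 0.0033.

Request:
{"method": "move_arm", "body": {
  "plan": [
    {"delta_pos": [0, 0, 0.0033], "turn": [0, 0, 0], "fingers": 0.5},
    {"delta_pos": [0, 0, 0.0067], "turn": [0, 0, 0], "fingers": 0.5},
    {"delta_pos": [0, 0, 0.0067], "turn": [0, 0, 0], "fingers": 0.5}
  ]
}}

```text
clock: 12.25
position: [0.4849, 0.3687, 0.0431]
ee_rot: [1.0, -0.018, -0.0, -0.0]
ft_force: [-0.7, -0.9, -2.7]
grip_width: 0.607
grasp_force: 48.0
```

Converted, 0.003 m is 0.005, 0.0015 m is 0.0025.

Request:
{"method": "move_arm", "body": {
  "plan": [
    {"delta_pos": [0, 0, 0.0025], "turn": [0, 0, 0], "fingers": 0.5},
    {"delta_pos": [0, 0, 0.005], "turn": [0, 0, 0], "fingers": 0.5},
    {"delta_pos": [0, 0, 0.005], "turn": [0, 0, 0], "fingers": 0.5}
  ]
}}

```text
clock: 12.62
position: [0.4849, 0.3687, 0.0401]
ee_rot: [1.0, -0.018, -0.0, -0.0]
ft_force: [-0.2, -0.2, -1.9]
grip_width: 0.609
grasp_force: 48.0
```

Converted, 0.003 m is 0.005, 0.0015 m is 0.0025.

Request:
{"method": "move_arm", "body": {
  "plan": [
    {"delta_pos": [0, 0, 0.0025], "turn": [0, 0, 0], "fingers": 0.5},
    {"delta_pos": [0, 0, 0.005], "turn": [0, 0, 0], "fingers": 0.5},
    {"delta_pos": [0, 0, 0.005], "turn": [0, 0, 0], "fingers": 0.5}
  ]
}}

```text
clock: 13.0
position: [0.4849, 0.3686, 0.0371]
ee_rot: [1.0, -0.018, -0.0, -0.0]
ft_force: [0.3, -0.7, -2.0]
grip_width: 0.609
grasp_force: 48.0
```

Converted, 0.001 m is 0.0017.

Request:
{"method": "move_arm", "body": {
  "plan": [
    {"delta_pos": [0, 0, 0.0017], "turn": [0, 0, 0], "fingers": 0.5},
    {"delta_pos": [0, 0, 0.0017], "turn": [0, 0, 0], "fingers": 0.5}
  ]
}}

```text
clock: 13.25
position: [0.4849, 0.3687, 0.0362]
ee_rot: [1.0, -0.018, -0.0, -0.0]
ft_force: [-1.1, 1.2, -3.0]
grip_width: 0.612
grasp_force: 48.0
```

Converted, 0.001 m is 0.0017.

Request:
{"method": "move_arm", "body": {
  "plan": [
    {"delta_pos": [0, 0, 0.0017], "turn": [0, 0, 0], "fingers": 0.5},
    {"delta_pos": [0, 0, 0.0017], "turn": [0, 0, 0], "fingers": 0.5}
  ]
}}

```text
clock: 13.5
position: [0.4849, 0.3687, 0.0352]
ee_rot: [1.0, -0.018, -0.0, -0.0]
ft_force: [0.3, 0.0, -2.4]
grip_width: 0.609
grasp_force: 48.0
```

Converted, 0.001 m is 0.0017.

Request:
{"method": "move_arm", "body": {
  "plan": [
    {"delta_pos": [0, 0, 0.0017], "turn": [0, 0, 0], "fingers": 0.5},
    {"delta_pos": [0, 0, 0.0017], "turn": [0, 0, 0], "fingers": 0.5}
  ]
}}

```text
clock: 13.75
position: [0.485, 0.3688, 0.035]
ee_rot: [1.0, -0.018, 0.0, -0.0]
ft_force: [-2.7, -2.8, 4.9]
grip_width: 0.604
grasp_force: 48.9
```

Converted, 0.001 m is 0.0017.

Request:
{"method": "move_arm", "body": {
  "plan": [
    {"delta_pos": [0, 0, 0.0017], "turn": [0, 0, 0], "fingers": 0.5},
    {"delta_pos": [0, 0, 0.0017], "turn": [0, 0, 0], "fingers": 0.5}
  ]
}}

```text
clock: 14.0
position: [0.4851, 0.3688, 0.035]
ee_rot: [1.0, -0.018, 0.0, -0.0]
ft_force: [-5.9, -5.6, 14.8]
grip_width: 0.612
grasp_force: 49.9
```

Converted, 0.001 m is 0.0017.

Request:
{"method": "move_arm", "body": {
  "plan": [
    {"delta_pos": [0, 0, 0.0017], "turn": [0, 0, 0], "fingers": 0.5},
    {"delta_pos": [0, 0, 0.0017], "turn": [0, 0, 0], "fingers": 0.5}
  ]
}}

```text
clock: 14.25
position: [0.4851, 0.3689, 0.0349]
ee_rot: [1.0, -0.018, 0.001, -0.0]
ft_force: [-8.8, -8.9, 23.6]
grip_width: 0.614
grasp_force: 50.9
```

The plate rests on the pile: 24 N felt at TCP z 0.035, as predicted. I'll ease off a little, hold, release and rise.

Converted, -0.0015 m is -0.0025.

Request:
{"method": "move_arm", "body": {
  "plan": [
    {"delta_pos": [0, 0, -0.0025], "turn": [0, 0, 0], "fingers": 0.5},
    {"delta_pos": [0, 0, -0.0025], "turn": [0, 0, 0], "fingers": 0.5},
    {"delta_pos": [0, 0, -0.0025], "turn": [0, 0, 0], "fingers": 0.5}
  ]
}}

```text
clock: 14.62
position: [0.4851, 0.3689, 0.035]
ee_rot: [1.0, -0.018, 0.0, -0.0]
ft_force: [-4.7, -4.4, 11.0]
grip_width: 0.604
grasp_force: 49.5
```

Converted, -0.1 m is -0.1667, -0.09 m is -0.15.

Request:
{"method": "move_arm", "body": {
  "plan": [
    {"delta_pos": [0, 0, 0], "turn": [0, 0, 0], "fingers": 0.2},
    {"delta_pos": [0, 0, 0], "turn": [0, 0, 0], "fingers": 0.2},
    {"delta_pos": [0, 0, 0], "turn": [0, 0, 0], "fingers": 0.2},
    {"delta_pos": [0, 0, -0.0167], "turn": [0, 0, 0], "fingers": 0.2},
    {"delta_pos": [0, 0, -0.0667], "turn": [0, 0, 0], "fingers": 0.2},
    {"delta_pos": [0, 0, -0.15], "turn": [0, 0, 0], "fingers": 0.2},
    {"delta_pos": [0, 0, -0.1667], "turn": [0, 0, 0], "fingers": 0.2}
  ]
}}

```text
clock: 15.5
position: [0.4863, 0.3702, 0.1382]
ee_rot: [1.0, -0.018, 0.002, -0.002]
ft_force: [-0.3, -0.3, -0.9]
grip_width: 0.804
grasp_force: 0.0
```

```bash
python3 go.py .4335 -.135 .12 -1.21; python3 - <<'E'
from workcell import camera
from h import *
for n in("scene","top"): np.savez(f"{n}5.npz",**camera(n))
E
```

```text
pos [0.4863 0.3702 0.1382] ft [-0.3349 -0.3401 -0.8757] w 0.803507806503562 t 15.5 q [-0.2323  0.4123 -0.6289  1.5677  0.2527  1.2372 -2.5097]
delta [-0.0346  0.5069  0.0156] turn [-0.0037 -0.0056 -0.3968]
```

Converted, 0.507 m is 0.845, 0.03 m is 0.05, -0.397 rad is -0.0632.

Request:
{"method": "move_arm", "body": {
  "plan": [
    {"delta_pos": [-0.0067, 0.0933, 0], "turn": [0, 0, -0.007], "fingers": 0.62},
    {"delta_pos": [-0.0133, 0.1883, 0], "turn": [0, 0, -0.014], "fingers": 0.62},
    {"delta_pos": [-0.02, 0.2817, 0], "turn": [0, 0, -0.021], "fingers": 0.62},
    {"delta_pos": [-0.025, 0.375, 0], "turn": [0, 0, -0.028], "fingers": 0.62},
    {"delta_pos": [-0.0317, 0.4683, 0], "turn": [0, 0, -0.035], "fingers": 0.62},
    {"delta_pos": [-0.0383, 0.5633, 0.0083], "turn": [0, 0, -0.042], "fingers": 0.62},
    {"delta_pos": [-0.045, 0.6567, 0.0167], "turn": [0, 0, -0.049], "fingers": 0.62},
    {"delta_pos": [-0.0517, 0.75, 0.025], "turn": [0, 0, -0.056], "fingers": 0.62},
    {"delta_pos": [-0.0583, 0.845, 0.0333], "turn": [0, 0, -0.0632], "fingers": 0.62},
    {"delta_pos": [-0.0583, 0.845, 0.05], "turn": [0, 0, -0.0632], "fingers": 0.62},
    {"delta_pos": [-0.0583, 0.845, 0.0667], "turn": [0, 0, -0.0632], "fingers": 0.62},
    {"delta_pos": [-0.0583, 0.845, 0.0667], "turn": [0, 0, -0.0632], "fingers": 0.62}
  ]
}}

```text
clock: 17.1
position: [0.431, -0.1352, 0.0921]
ee_rot: [0.984, 0.18, -0.001, -0.001]
ft_force: [-0.2, -0.2, 0.6]
grip_width: 0.375
grasp_force: 0.0
```

```bash
python3 go.py .4335 -.135 .012 -1.21; python3 - <<'E'
from workcell import camera
import cv2,numpy as np
from h import *
o=[]
for n,(x,y,w,h) in(("top",(145,160,90,90)),("scene",(150,235,90,90)),("scene",(290,200,90,90))):
    c=camera(n); np.savez(f"{n}6.npz",**c); o.append(cv2.resize(c["color"][y:y+h,x:x+w,::-1],(260,260),interpolation=cv2.INTER_CUBIC))
cv2.imwrite("pics/ab6.png",np.hstack(o))
c=load("top",6)
P=cloud(c);print("plate",rect(P,(165,170,50,80),.057,.078))
P0=cloud(load("top"));print("pile",rect(P0,(165,170,50,80),.045,.066))
P=cloud(load("scene",6));print("plate s",rect(P,(150,235,70,80),.057,.078))
for n in("top","scene"):
    c=load(n,6);P=cloud(c);print("red",[(b[0],b[1],P[b[2]].mean(0)) for b in blobs(masks(c)["red"],(290,190,80,80))])
E
```

```text
pos [ 0.431  -0.1352  0.0921] ft [-0.213  -0.2436  0.5727] w 0.3745184850136443 t 17.1 q [ 0.5285  0.0769 -0.3342  2.0211  0.0273  1.0504 -1.0265]
delta [0.0025 0.0009 0.0801] turn [-0.0025  0.0013  0.002 ]
plate (array([0.48540155, 0.36846502, 0.06754403]), np.float64(0.06759580072783151), ((486.293212890625, 368.62042236328125), (57.854530334472656, 140.5625), 87.85113525390625), np.float64(3.1009381755079284), 781)
pile (array([0.48566512, 0.36625453, 0.05490977]), np.float64(0.05488458263892934), ((485.9029541015625, 366.7250061035156), (55.84040069580078, 140.1137237548828), 88.20375061035156), np.float64(3.1031409155497887), 755)
plate s (array([0.48496928, 0.36802751, 0.06570332]), np.float64(0.06569311832334856), ((483.270751953125, 367.26995849609375), (54.24216842651367, 176.61073303222656), 87.35362243652344), np.float64(3.093565056411474), 650)
red []
red [(array([335.49122807, 252.09649123]), np.int32(114), array([ 0.41202122, -0.12131369,  0.06010304]))]
```

View pics/ab6.png

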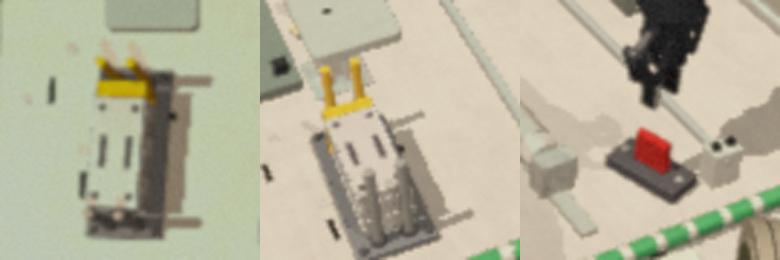

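The plate lies squarely on the pile, about 2 mm off the pile's centre, yellow end over yellow. The hand is above the red fin at about (650,150) in the right crop. I'll descend with the fingers narrow.

Converted, 0.078 m is 0.13, 0.0025 m is 0.0042, -0.002 rad is -0.0003.

Request:
{"method": "move_arm", "body": {
  "plan": [
    {"delta_pos": [0.0042, 0.0017, 0.025], "turn": [-0.0003, 0.0002, 0.0003], "fingers": 0.62},
    {"delta_pos": [0.0042, 0.0017, 0.05], "turn": [-0.0003, 0.0002, 0.0003], "fingers": 0.62},
    {"delta_pos": [0.0042, 0.0017, 0.075], "turn": [-0.0003, 0.0002, 0.0003], "fingers": 0.62},
    {"delta_pos": [0.0042, 0.0017, 0.1], "turn": [-0.0003, 0.0002, 0.0003], "fingers": 0.62},
    {"delta_pos": [0.0042, 0.0017, 0.1167], "turn": [-0.0003, 0.0002, 0.0003], "fingers": 0.62},
    {"delta_pos": [0.0042, 0.0017, 0.125], "turn": [-0.0003, 0.0002, 0.0003], "fingers": 0.62},
    {"delta_pos": [0.0042, 0.0017, 0.13], "turn": [-0.0003, 0.0002, 0.0003], "fingers": 0.62},
    {"delta_pos": [0.0042, 0.0017, 0.13], "turn": [-0.0003, 0.0002, 0.0003], "fingers": 0.62}
  ]
}}

```text
clock: 18.25
position: [0.4345, -0.1367, 0.0154]
ee_rot: [0.984, 0.178, 0.001, 0.001]
ft_force: [0.1, 0.3, 0.5]
grip_width: 0.378
grasp_force: 0.0
```

Request:
{"method": "move_arm", "body": {
  "plan": [
    {"delta_pos": [0, 0, 0], "turn": [0, 0, 0], "fingers": 0.75},
    {"delta_pos": [0, 0, 0], "turn": [0, 0, 0], "fingers": 0.85},
    {"delta_pos": [0, 0, 0], "turn": [0, 0, 0], "fingers": 0.95},
    {"delta_pos": [0, 0, 0], "turn": [0, 0, 0], "fingers": 0.95},
    {"delta_pos": [0, 0, 0], "turn": [0, 0, 0], "fingers": 0.95}
  ],
  "force": 60
}}

```text
clock: 18.88
position: [0.4346, -0.1367, 0.0158]
ee_rot: [0.984, 0.178, 0.001, 0.001]
ft_force: [-1.7, 0.9, 5.9]
grip_width: 0.147
grasp_force: 58.8
```

Converted, -0.155 m is -0.2583, -0.15 m is -0.25.

Request:
{"method": "move_arm", "body": {
  "plan": [
    {"delta_pos": [0, 0, -0.0133], "turn": [0, 0, 0], "fingers": 0.95},
    {"delta_pos": [0, 0, -0.05], "turn": [0, 0, 0], "fingers": 0.95},
    {"delta_pos": [0, 0, -0.1083], "turn": [0, 0, 0], "fingers": 0.95},
    {"delta_pos": [0, 0, -0.1667], "turn": [0, 0, 0], "fingers": 0.95},
    {"delta_pos": [0, 0, -0.225], "turn": [0, 0, 0], "fingers": 0.95},
    {"delta_pos": [0, 0, -0.25], "turn": [0, 0, 0], "fingers": 0.95},
    {"delta_pos": [0, 0, -0.2583], "turn": [0, 0, 0], "fingers": 0.95},
    {"delta_pos": [0, 0, -0.2583], "turn": [0, 0, 0], "fingers": 0.95}
  ]
}}

```text
clock: 19.88
position: [0.4335, -0.1365, 0.1692]
ee_rot: [0.984, 0.178, 0.0, 0.0]
ft_force: [-0.3, 0.4, -7.6]
grip_width: 0.144
grasp_force: 59.3
```

```bash
python3 go.py .4855 .3683 .17 -1.609
```

```text
pos [ 0.4335 -0.1365  0.1692] ft [-0.3478  0.3531 -7.621 ] w 0.14422953811908845 t 19.875 q [ 0.5382 -0.0011 -0.3311  1.925  -0.0003  1.2176 -1.0047]
delta [ 0.226  -0.4543 -0.0008] turn [ 0.0001 -0.0001  0.397 ]
```

Converted, -0.454 m is -0.7567, 0.226 m is 0.3767, 0.397 rad is 0.0632.

Request:
{"method": "move_arm", "body": {
  "plan": [
    {"delta_pos": [0.0383, -0.075, 0], "turn": [0, 0, 0.0064], "fingers": 0.95},
    {"delta_pos": [0.075, -0.1517, 0], "turn": [0, 0, 0.0127], "fingers": 0.95},
    {"delta_pos": [0.1133, -0.2267, 0], "turn": [0, 0, 0.0191], "fingers": 0.95},
    {"delta_pos": [0.15, -0.3033, 0], "turn": [0, 0, 0.0255], "fingers": 0.95},
    {"delta_pos": [0.1883, -0.3783, 0], "turn": [0, 0, 0.0318], "fingers": 0.95},
    {"delta_pos": [0.2267, -0.455, 0], "turn": [0, 0, 0.0382], "fingers": 0.95},
    {"delta_pos": [0.2633, -0.53, 0], "turn": [0, 0, 0.0446], "fingers": 0.95},
    {"delta_pos": [0.3017, -0.605, 0], "turn": [0, 0, 0.0509], "fingers": 0.95},
    {"delta_pos": [0.3383, -0.6817, 0], "turn": [0, 0, 0.0573], "fingers": 0.95},
    {"delta_pos": [0.3767, -0.7567, 0], "turn": [0, 0, 0.0632], "fingers": 0.95},
    {"delta_pos": [0.3767, -0.7567, 0], "turn": [0, 0, 0.0632], "fingers": 0.95},
    {"delta_pos": [0.3767, -0.7567, 0], "turn": [0, 0, 0.0632], "fingers": 0.95}
  ]
}}

```text
clock: 21.38
position: [0.4858, 0.3672, 0.1683]
ee_rot: [1.0, -0.019, -0.0, 0.001]
ft_force: [-0.3, -1.2, -6.4]
grip_width: 0.142
grasp_force: 59.9
```

Request:
{"method": "move_arm", "body": {
  "plan": [
    {"delta_pos": [0, 0, 0], "turn": [0, 0, 0], "fingers": 0.95},
    {"delta_pos": [0, 0, 0], "turn": [0, 0, 0], "fingers": 0.95}
  ]
}}

```text
clock: 21.62
position: [0.4867, 0.3667, 0.17]
ee_rot: [1.0, -0.02, 0.001, 0.001]
ft_force: [-0.5, -0.1, -6.4]
grip_width: 0.145
grasp_force: 59.9
```

```bash
python3 go.py .4855 .3683 .07 -1.609; python3 - <<'E'
from workcell import camera
import cv2,numpy as np
from h import *
o=[]
for n,(x,y,w,h) in(("top",(130,140,100,100)),("scene",(140,210,100,100))):
    c=camera(n); np.savez(f"{n}7.npz",**c); o.append(cv2.resize(c["color"][y:y+h,x:x+w,::-1],(400,400),interpolation=cv2.INTER_CUBIC))
cv2.imwrite("pics/ab7.png",np.hstack(o))
P=cloud(load("scene",7));q=P[220:300,150:220].reshape(-1,3)
print(np.histogram(q[:,2],bins=np.arange(.06,.26,.01)))
M=masks(load("scene",7));
for b in blobs(M["red"],(140,210,80,90),4): print("red",b[0],b[1],np.median(P[b[2]],0),P[b[2]].min(0),P[b[2]].max(0))
k=M["dark"]&(P[...,2]>.13)&(P[...,2]<.19)&(abs(P[...,0]-.485)<.1)&(abs(P[...,1]-.368)<.06)
z=P[k];print(len(z),np.percentile(z,[1,50,99],axis=0))
E
```

```text
pos [0.4867 0.3667 0.17  ] ft [-0.4547 -0.1045 -6.4241] w 0.14534006458939508 t 21.625 q [-0.1691  0.4067 -0.7124  1.5251  0.2732  1.3104 -2.5222]
delta [-0.0015 -0.0016  0.1   ] turn [ 0.0011 -0.002  -0.0015]
(array([469,  24,  61, 315,  36,   3,   0,   0,   0,  29, 142, 208,  15,
        23,  38,  74,  30,  38,  89]), array([0.06, 0.07, 0.08, 0.09, 0.1 , 0.11, 0.12, 0.13, 0.14, 0.15, 0.16,
       0.17, 0.18, 0.19, 0.2 , 0.21, 0.22, 0.23, 0.24, 0.25]))
red [181.96103896 253.66233766] 77 [0.46781944 0.36644078 0.20164116] [0.46205801 0.36001594 0.17151258] [0.50707153 0.37296668 0.21903972]
298 [[0.43453287 0.3429327  0.15687944]
 [0.46006838 0.37425749 0.17021452]
 [0.53057393 0.39117781 0.17474714]]
```

View pics/ab7.png

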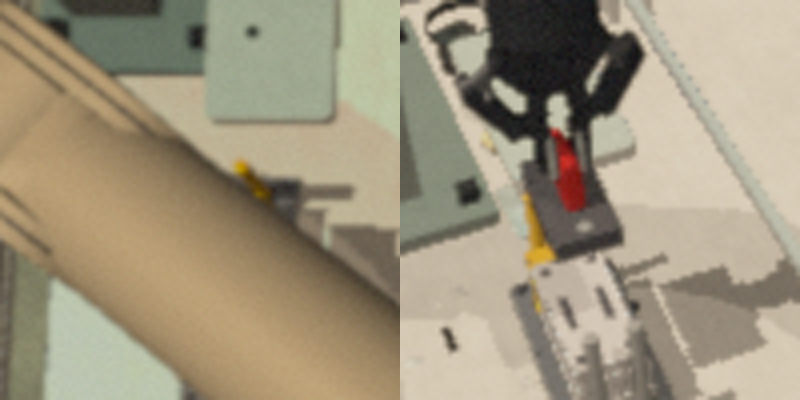

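The weight is held upright and level above the pile: slab top at z≈0.17, centre at about (0.484, 0.367), fin along the magazine. I expect contact at TCP z ≈ 0.0825.

Converted, 0.078 m is 0.13, 0.075 m is 0.125, -0.002 rad is -0.0003.

Request:
{"method": "move_arm", "body": {
  "plan": [
    {"delta_pos": [-0.0017, -0.0017, 0.025], "turn": [0.0002, -0.0003, 0], "fingers": 0.95},
    {"delta_pos": [-0.0017, -0.0017, 0.0583], "turn": [0.0002, -0.0003, 0], "fingers": 0.95},
    {"delta_pos": [-0.0017, -0.0017, 0.0917], "turn": [0.0002, -0.0003, 0], "fingers": 0.95},
    {"delta_pos": [-0.0017, -0.0017, 0.1133], "turn": [0.0002, -0.0003, 0], "fingers": 0.95},
    {"delta_pos": [-0.0017, -0.0017, 0.125], "turn": [0.0002, -0.0003, 0], "fingers": 0.95},
    {"delta_pos": [-0.0017, -0.0017, 0.13], "turn": [0.0002, -0.0003, 0], "fingers": 0.95},
    {"delta_pos": [-0.0017, -0.0017, 0.13], "turn": [0.0002, -0.0003, 0], "fingers": 0.95},
    {"delta_pos": [-0.0017, -0.0017, 0.13], "turn": [0.0002, -0.0003, 0], "fingers": 0.95}
  ]
}}

```text
clock: 22.72
position: [0.4857, 0.3691, 0.0927]
ee_rot: [1.0, -0.019, 0.0, -0.001]
ft_force: [0.8, 0.4, -6.5]
grip_width: 0.143
grasp_force: 59.7
```

Converted, 0.004 m is 0.0067, 0.002 m is 0.0033.

Request:
{"method": "move_arm", "body": {
  "plan": [
    {"delta_pos": [0, 0, 0.0033], "turn": [0, 0, 0], "fingers": 0.95},
    {"delta_pos": [0, 0, 0.0067], "turn": [0, 0, 0], "fingers": 0.95},
    {"delta_pos": [0, 0, 0.0067], "turn": [0, 0, 0], "fingers": 0.95}
  ]
}}

```text
clock: 23.1
position: [0.4854, 0.3687, 0.0879]
ee_rot: [1.0, -0.019, -0.0, -0.0]
ft_force: [0.8, 0.4, -7.0]
grip_width: 0.145
grasp_force: 59.8
```

Converted, 0.002 m is 0.0033, 0.001 m is 0.0017.

Request:
{"method": "move_arm", "body": {
  "plan": [
    {"delta_pos": [0, 0, 0.0017], "turn": [0, 0, 0], "fingers": 0.95},
    {"delta_pos": [0, 0, 0.0033], "turn": [0, 0, 0], "fingers": 0.95},
    {"delta_pos": [0, 0, 0.0033], "turn": [0, 0, 0], "fingers": 0.95}
  ]
}}

```text
clock: 23.48
position: [0.4854, 0.3688, 0.086]
ee_rot: [1.0, -0.019, -0.0, -0.0]
ft_force: [0.3, 0.8, -6.9]
grip_width: 0.145
grasp_force: 59.8
```

Converted, 0.002 m is 0.0033, 0.001 m is 0.0017.

Request:
{"method": "move_arm", "body": {
  "plan": [
    {"delta_pos": [0, 0, 0.0017], "turn": [0, 0, 0], "fingers": 0.95},
    {"delta_pos": [0, 0, 0.0033], "turn": [0, 0, 0], "fingers": 0.95},
    {"delta_pos": [0, 0, 0.0033], "turn": [0, 0, 0], "fingers": 0.95}
  ]
}}

```text
clock: 23.85
position: [0.4854, 0.3688, 0.084]
ee_rot: [1.0, -0.019, -0.0, -0.0]
ft_force: [0.4, -0.2, -7.1]
grip_width: 0.148
grasp_force: 59.8
```

Converted, 0.001 m is 0.0017.

Request:
{"method": "move_arm", "body": {
  "plan": [
    {"delta_pos": [0, 0, 0.0017], "turn": [0, 0, 0], "fingers": 0.95},
    {"delta_pos": [0, 0, 0.0017], "turn": [0, 0, 0], "fingers": 0.95}
  ]
}}

```text
clock: 24.1
position: [0.4855, 0.369, 0.0833]
ee_rot: [1.0, -0.019, -0.0, -0.0]
ft_force: [0.3, 0.3, -5.2]
grip_width: 0.145
grasp_force: 60.1
```

Request:
{"method": "move_arm", "body": {
  "plan": [
    {"delta_pos": [0, 0, 0.0017], "turn": [0, 0, 0], "fingers": 0.95},
    {"delta_pos": [0, 0, 0.0017], "turn": [0, 0, 0], "fingers": 0.95}
  ]
}}

```text
clock: 24.35
position: [0.4855, 0.3693, 0.0831]
ee_rot: [1.0, -0.019, 0.0, -0.0]
ft_force: [-3.4, -1.5, 5.7]
grip_width: 0.149
grasp_force: 61.5
```

The weight rests on the plate: the reading went from −7 to +6 N. I'll hold briefly, release and retreat.

Request:
{"method": "move_arm", "body": {
  "plan": [
    {"delta_pos": [0, 0, 0], "turn": [0, 0, 0], "fingers": 0.95},
    {"delta_pos": [0, 0, 0], "turn": [0, 0, 0], "fingers": 0.95},
    {"delta_pos": [0, 0, 0], "turn": [0, 0, 0], "fingers": 0.95}
  ]
}}

```text
clock: 24.72
position: [0.4855, 0.3693, 0.0831]
ee_rot: [1.0, -0.019, 0.0, -0.0]
ft_force: [-3.6, -1.5, 5.7]
grip_width: 0.149
grasp_force: 61.6
```

Converted, 0.25 m is 0.4167, 0.23 m is 0.3833.

Request:
{"method": "move_arm", "body": {
  "plan": [
    {"delta_pos": [0, 0, 0], "turn": [0, 0, 0], "fingers": 0.62},
    {"delta_pos": [0, 0, 0], "turn": [0, 0, 0], "fingers": 0.62},
    {"delta_pos": [0, 0, -0.0033], "turn": [0, 0, 0], "fingers": 0.62},
    {"delta_pos": [0, 0, -0.025], "turn": [0, 0, 0], "fingers": 0.62},
    {"delta_pos": [0, 0, -0.0833], "turn": [0, 0, 0], "fingers": 0.62},
    {"delta_pos": [0, 0, -0.1667], "turn": [0, 0, 0], "fingers": 0.62},
    {"delta_pos": [0, 0.0833, -0.1667], "turn": [0, 0, 0], "fingers": 0.62},
    {"delta_pos": [0, 0.1833, -0.1667], "turn": [0, 0, 0], "fingers": 0.62},
    {"delta_pos": [0, 0.2833, -0.1667], "turn": [0, 0, 0], "fingers": 0.62},
    {"delta_pos": [0, 0.3833, -0.1667], "turn": [0, 0, 0], "fingers": 0.62},
    {"delta_pos": [0, 0.4167, -0.1667], "turn": [0, 0, 0], "fingers": 0.62},
    {"delta_pos": [0, 0.4167, -0.1667], "turn": [0, 0, 0], "fingers": 0.62}
  ]
}}

```text
clock: 26.22
position: [0.4763, 0.1175, 0.183]
ee_rot: [1.0, -0.021, 0.001, 0.0]
ft_force: [-0.2, 1.6, 1.1]
grip_width: 0.381
grasp_force: 0.0
```

```bash
python3 - <<'E'
from workcell import camera
import cv2,numpy as np
from h import *
o=[]
for n,(x,y,w,h) in(("top",(140,160,90,90)),("scene",(145,235,90,90))):
    c=camera(n); np.savez(f"{n}8.npz",**c); o.append(cv2.resize(c["color"][y:y+h,x:x+w,::-1],(400,400),interpolation=cv2.INTER_CUBIC))
cv2.imwrite("pics/ab8.png",np.hstack(o))
M=masks(c);c=load("top",8);P=cloud(c)
print("slab",rect(P,(165,170,50,80),.074,.095)); print("fin",rect(P,(165,170,50,80),.115,.145,masks(c)["red"]))
E
```

```text
slab (array([0.48433206, 0.36729065, 0.08576647]), np.float64(0.08568165524964566), ((486.52606201171875, 370.13494873046875), (50.85356521606445, 99.92778015136719), 88.25865936279297), np.float64(3.0832663334757013), 430)
fin (array([0.48527039, 0.36797791, 0.12723077]), np.float64(0.12752438547807898), ((484.626953125, 368.95751953125), (11.494839668273926, 40.28018569946289), 88.70262145996094), np.float64(3.1100509942135095), 62)
```

View pics/ab8.png

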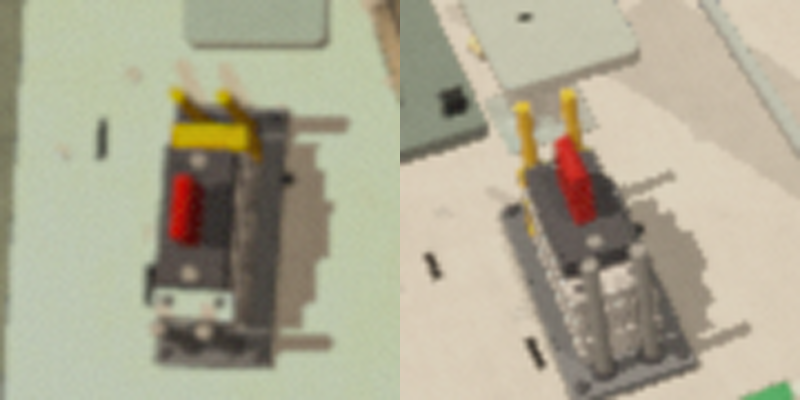

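The weight sits upright and lengthwise on the plate's middle, with the slab at about (195,220) in the left crop and its centre within about 2 mm. The hand is clear, so I'm handing in.

```bash
python3 -c "from workcell import hand_in; print(hand_in())"
```

```text
the job is handed in; nothing more can be done
None
```

The job is handed in: by camera the plate lies about 2 mm off the pile's centre, yellow end over yellow, with the weight upright and lengthwise within about 2 mm of the plate's middle; the judge's verdict was not shown.

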